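# Find the full slide box

### The arm

A 6-joint arm with a two-finger parallel gripper is mounted at the origin on the work surface. World frame = base frame: x ahead of the robot, y to its left, z up, the work surface at z = 0. Lengths are in mm, angles in degrees, forces in N, time in s.
With the tool pointing down it reaches from about 300 to 850 mm from the base axis. Payload 4.2 kg.
Tool frame: the origin (TCP) lies at the very end of the fingers, on their centre line; the grasp point (between the pads) lies 19 mm behind it; x points along the fingers, y is the direction in which the jaws open and shut, and the axes are right-handed (so a half turn about x gives the same grasp; the last joint's range is limited). The gripper opens to 91 mm and grips with 3 to 60 N. Pads are 32 mm wide; open, the fingers measure 118 mm over their backs; the gripper's body (76 mm by 178 mm) begins 60 mm behind the grasp point.
Start: joints at [-64.859, 18.312, 89.639, -0, 72.044, -1.146], TCP at [254.657, -515.551, 213.976] pointing down, gripper open.
Joint ranges: [-177.97, 177.97], [-48.28, 115.42], [12.27, 149.76], [-77.06, 257.06], [2.81, 150.46], [-146.56, 146.56]. Speed limits (degrees/s): [147.25, 147.25, 180, 180, 180, 180].

### API

Orientations are given as [roll, pitch, yaw] about the fixed x, y, z axes, in that order (R = Rz(yaw) Ry(pitch) Rx(roll)).
In Python, from workcell import sensors, grab_frame, job_done, finder gives the robot as it stands.
- The arm moves only by the tool play_rows, never from a script. Its argument "motion" is a list of rows, each a list of 5 numbers: the shift along the world's x, y, z in m, then the turn about the world's z in rad, then the opening, from 0 (shut) to 1 (fully open). In form: [[tx, ty, tz, roll, fingers], ...]. A call has exactly 8 rows; each row is the pose to reach, as a shift and turn from the pose commanded when the call began; what a row does not reach only later rows make up. A row lasts 1/12 s, in which the tool goes at most 41.7 mm and 7.16 degrees, less where a joint would pass 70% of its speed; a pose out of reach is approached as far as the arm can. A call with a gripper value outside its range is refused whole. The fingers move at their own pace and stop on an object; "squeeze" is the grip in N (left out, the last holds). Time passes only in rows, so rows that repeat a pose let the fingers close, or fill a call up. It gives the time, the measured TCP pose, the force and the opening at its end, in the units of the state.
- sensors.state(): the state, without advancing time (a new reading comes with each control period).
- grab_frame(name): name is "scene" or "top" or "wrist"; returns a dict with "img" (384x512x3 uint8, blue, green, red), "fx", "fy", "cx", "cy" (pixels), "rvec" (rotation vector, rad) and "tvec" (3), from world to camera coordinates, as OpenCV has them; the wrist camera has in their place "tool_from_camera" (4x4, takes a point from camera to tool coordinates, whose origin is the TCP and whose axes are the tool frame's). Camera axes: x right, y down, z forward; pixel columns grow to the right and rows downward; lengths in mm; the calibration is good to about 2 mm. The wrist camera is an equidistant fisheye: a pixel r from the principal point sees the ray r / f radians off the axis. A picture is of the moment at which its call begins: read the wrist's pose just before it. There is no depth.
- job_done(): hands the job in, once; it reports no verdict.
Trained networks look in a picture, given as the dict that the camera call returned (one of the last four; its "shot" number tells which), for a name from the list of things; names that differ only in an ending like _2 or _b are one class to them, and where a whole thing is asked for, a point or a joint stands for the part that bears it (a point fixed in the world has none). Each returns a list of dicts, best first, with "conf" (0 to 1); they miss things now and then, are a little off and sometimes report something else, mostly with a low value. They report only what shows in the picture. A call takes as long as a camera call.
- finder.spot_in(picture, label): "point" ([column, row] in pixels, amid what is visible of it).
- finder.spot_point(picture, label): "point" ([column, row] in pixels: a listed point, or the origin of a listed thing).
The state is a dict: "time_s": time; "qpos": joint angles; "qvel": joint speeds; "effort": joint torques, N m; "ee_pos": TCP position; "ee_rot": TCP orientation; "force": force on the tool from outside, world axes, zero at the start; "torque": the same for the moment, N m; "gripper_width": finger opening in mm.
Only numpy, scipy, OpenCV 4.12 (cv2) and the standard library are available. Lean on these libraries where they do the work, as an engineer would, in place of code of your own. Each camera call takes 0.05 s, during which the arm holds its last target.

### The job

One of the three blue slide boxes on the lab counter is still full of glass slides, the other two are empty. Starting with the box nearest the microscope and working along the row, lift each one in turn about 5 cm clear of the counter to feel its weight, setting it back where it stood before you lift the next. Then set the heavy box flat in the steel tray, keeping the boxes upright throughout and leaving the two light ones in their places.

Things in the scene. Friction and masses are not known exactly. Their poses are not given: they have to be found in the camera images.
- box_1: closed blue plastic slide box with a white label on its lid, 60 (its x) x 90 (its y) x 50 (z) mm, origin at the centre of its underside, z up. First of a row of three alike (largest y, nearest the microscope), each level on the counter, turned up to 0.4 rad; grip the 60 mm width from above. Any of the three may be the full one: it weighs 380 to 540 g, an empty one 100 to 140 g, centred.
- box_2: closed blue plastic slide box with a white label on its lid, 60 (its x) x 90 (its y) x 50 (z) mm, origin at the centre of its underside, z up. Second of a row of three alike (the middle one), each level on the counter, turned up to 0.4 rad; grip the 60 mm width from above. Any of the three may be the full one: it weighs 380 to 540 g, an empty one 100 to 140 g, centred.
- box_3: closed blue plastic slide box with a white label on its lid, 60 (its x) x 90 (its y) x 50 (z) mm, origin at the centre of its underside, z up. Third of a row of three alike (smallest y, nearest the steel tray), each level on the counter, turned up to 0.4 rad; grip the 60 mm width from above. Any of the three may be the full one: it weighs 380 to 540 g, an empty one 100 to 140 g, centred.
- tray: open steel tray fixed to the counter, outside 170 (its x) x 220 (its y) mm, walls 4 mm thick and 15 mm high, floor 4 mm thick; origin at the centre of its underside, on the counter, so its inner floor is 4 mm above the origin. Turned by up to about 0.25 rad.

How it is judged:
By the outcome, as a careful person would: the job done as asked, in the order asked, and still so for the second after the job is handed in, with the robot touching nothing.
It also fails if it takes over 72 s, if anything falls off the work surface, if the arm or the gripper's body presses on something with over 40 N, if the wrist force passes 120 N, or if a joint passes its speed limit or range.

## Working session

There is one attempt and no reset: what is moved stays moved. The work goes in short steps, Python scripts to look and compute and a tool call to move; the robot and the scene stay as the last step left them, time stands still between calls to the robot, and variables do not carry over. Pictures are saved under pics/ and viewed, and the job is handed in when it is done.

Besides the shell and the picture viewer there is one more tool, called as name(argument=value, ...), one argument or row to a line, values as JSON. play_rows: Moves the arm, as the interface text tells. Its arguments: {"type":"object","properties":{"motion":{"type":"array","items":{"type":"array","items":{"type":"number"}}},"squeeze":{"type":"number"}},"required":["motion"]}

```bash
ls; mkdir -p pics; python3 - <<'E'
from workcell import sensors, grab_frame, finder
import cv2,numpy as np
s=sensors.state();print({k:np.round(v,3).tolist() for k,v in s.items()})
for n in("scene","top"):
    p=grab_frame(n);cv2.imwrite(f"pics/{n}0.png",p["img"])
    print(n,p["fx"],p["cx"],p["rvec"],p["tvec"])
    for l in("box_1","tray"):
        print(l,finder.spot_in(p,l),finder.spot_point(p,l))
E
```

```text
pics
{'time_s': 0.0, 'qpos': [-64.86, 18.351, 89.707, -0.001, 72.043, -1.146], 'qvel': [-0.032, -0.108, 0.048, 0.047, -0.041, 0.022], 'effort': [0.003, -41.245, -23.198, 0.073, 0.046, -0.0], 'ee_pos': [254.422, -515.086, 213.124], 'ee_rot': [-90.611, 89.9, 115.675], 'force': [0.97, -0.904, 0.342], 'torque': [0.028, 0.033, 0.003], 'gripper_width': 90.975}
scene 446.81230457585065 260.82936026079415 [ 2.33655139  0.73125271 -0.29362592] [-388.29420714 -244.66868462 1153.82503112]
box_1 [{'point': [272.5, 204.7], 'conf': 0.92}, {'point': [345.0, 117.3], 'conf': 0.83}, {'point': [295.9, 139.5], 'conf': 0.63}] [{'point': [295.1, 148.5], 'conf': 0.76}, {'point': [272.1, 213.2], 'conf': 0.76}, {'point': [340.9, 122.3], 'conf': 0.7}]
tray [{'point': [156.8, 288.0], 'conf': 0.74}] [{'point': [160.9, 283.5], 'conf': 0.8}]
top 397.23804959104615 253.50690110613436 [ 2.18164608 -2.16085936  0.11839071] [-50.88426384 537.00160771 991.33220469]
box_1 [{'point': [142.7, 187.0], 'conf': 0.94}, {'point': [269.8, 185.3], 'conf': 0.94}, {'point': [197.2, 206.4], 'conf': 0.81}] [{'point': [144.8, 187.9], 'conf': 0.94}, {'point': [266.4, 185.0], 'conf': 0.77}, {'point': [198.9, 206.8], 'conf': 0.56}]
tray [{'point': [362.9, 211.8], 'conf': 0.6}] [{'point': [359.2, 213.3], 'conf': 0.74}, {'point': [266.3, 184.9], 'conf': 0.61}]
```

View pics/scene0.png

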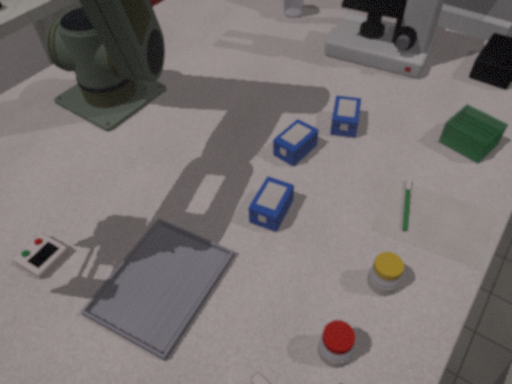

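View pics/top0.png

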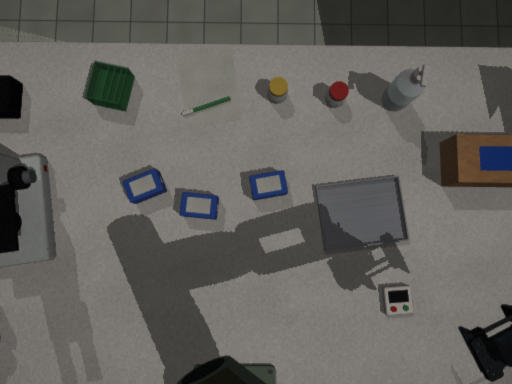

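```bash
cat >h.py <<'E'
import cv2,numpy as np
from scipy.optimize import minimize
def proj(p,X):
    K=np.array([[p["fx"],0,p["cx"]],[0,p["fy"],p["cy"]],[0,0,1.]])
    return cv2.projectPoints(np.float64(X),np.float64(p["rvec"]),np.float64(p["tvec"]),K,None)[0][:,0]
def ray(p,uv,z):
    R=cv2.Rodrigues(np.float64(p["rvec"]))[0];t=np.float64(p["tvec"]).ravel()
    d=R.T@np.array([(uv[0]-p["cx"])/p["fx"],(uv[1]-p["cy"])/p["fy"],1]);c=-R.T@t
    return c+d*(z-c[2])/d[2]
def boxpts(x,y,a,sx,sy,h,z0=0):
    c,s=np.cos(a),np.sin(a)
    return np.array([[x+c*u*sx/2-s*v*sy/2,y+s*u*sx/2+c*v*sy/2,z] for u in(-1,1) for v in(-1,1) for z in(z0,z0+h)])
def bluemask(p):
    hsv=cv2.cvtColor(p["img"],cv2.COLOR_BGR2HSV)
    m=cv2.inRange(hsv,(105,110,40),(130,255,255))
    return m
def hulls(p,near=None):
    cs=cv2.findContours(cv2.morphologyEx(bluemask(p),cv2.MORPH_CLOSE,np.ones((3,3))),cv2.RETR_EXTERNAL,cv2.CHAIN_APPROX_NONE)[0]
    return [cv2.convexHull(c)[:,0].astype(np.float32) for c in cs if cv2.contourArea(c)>150]
def fit(views,x0,dims=(60,90,50),z0=0):
    # views: list of (pic,hull) ; soft IoU on 4x upsampled, pixel centre convention
    S=8
    T=[]
    for p,h in views:
        lo=h.min(0)-12;sz=((h.max(0)-lo+12)*S).astype(int)
        m=np.zeros((384,512),np.uint8);cv2.fillConvexPoly(m,h.astype(int),255)
        M=np.array([[S,0,-lo[0]*S],[0,S,-lo[1]*S]],np.float64)
        T.append((p,M,cv2.warpAffine(m,M,tuple(int(q) for q in sz))/255.>.5))
    def cost(v):
        c=0
        for p,M,m in T:
            q=proj(p,boxpts(v[0],v[1],v[2],*dims,z0=z0));q=q@M[:,:2].T+M[:,2]
            g=np.zeros(m.shape,np.uint8);cv2.fillConvexPoly(g,cv2.convexHull(q.astype(np.float32)).astype(int),1)
            g=g>0;c+=1-(g&m).sum()/(g|m).sum()
        return c
    best=None
    for a in(-.35,-.15,0,.15,.35):
        r=minimize(cost,[x0[0],x0[1],a],method="Nelder-Mead",options=dict(initial_simplex=[[x0[0],x0[1],a],[x0[0]+10,x0[1],a],[x0[0],x0[1]+10,a],[x0[0],x0[1],a+.15]],xatol=.05,fatol=1e-4))
        if best is None or r.fun<best.fun:best=r
    return best
E
python3 - <<'E'
from h import *
from workcell import grab_frame
import pickle
P={n:grab_frame(n) for n in("scene","top")};pickle.dump(P,open("P0.pkl","wb"))
top=[h for h in hulls(P["top"])];sc=hulls(P["scene"])
for h in sc: print("sc",h.mean(0),len(h))
for h in top:
    c=(h.max(0)+h.min(0))/2; X=ray(P["top"],c,35)
    if not(200<X[0]<850 and abs(X[1])<400): print("skip",c,X);continue
    q=proj(P["scene"],[[X[0],X[1],25]])[0]
    hs=min(sc,key=lambda g:np.hypot(*(g.mean(0)-q)))
    for V in ([(P["top"],h)],[(P["scene"],hs)],[(P["top"],h),(P["scene"],hs)]):
        r=fit(V,X[:2]);print(c,r.x.round(3),round(r.fun,3))
# tray
g=P["top"];print([ray(g,u,z).round(1).tolist() for u,z in (((360,214),4),((313,185),15),((399,176),15),((409,239),15),((323,253),15))])
g=P["scene"];print([ray(g,u,z).round(1).tolist() for u,z in (((160,222),15),((236,256),15),((165,353),15),((85,311),15))])
E
python3 - <<'E'
import cv2
for n,(a,b,c,d) in dict(scene=(70,370,80,370),top=(110,430,150,270)).items():
    i=cv2.imread(f"pics/{n}0.png")[c:d,a:b];cv2.imwrite(f"pics/{n}0z.png",cv2.resize(i,None,fx=2,fy=2,interpolation=cv2.INTER_CUBIC))
E
```

```text
sc [271.2353  200.41176] 17
sc [293.4375 144.25  ] 16
sc [346.92856 117.42857] 14
[198.5 205. ] [ 5.00548e+02  9.30440e+01 -9.20000e-02] 0.045
[198.5 205. ] [5.00997e+02 9.66980e+01 6.20000e-02] 0.128
[198.5 205. ] [ 5.00688e+02  9.34380e+01 -8.20000e-02] 0.203
[268.5 185. ] [ 5.55418e+02 -8.25580e+01  1.88000e-01] 0.043
[268.5 185. ] [ 5.55328e+02 -7.74180e+01  2.80000e-01] 0.119
[268.5 185. ] [ 5.55389e+02 -8.27160e+01  1.95000e-01] 0.186
[144.5 185.5] [5.49917e+02 2.34282e+02 3.91000e-01] 0.057
[144.5 185.5] [5.48911e+02 2.41682e+02 3.82000e-01] 0.137
[144.5 185.5] [5.50034e+02 2.34513e+02 4.18000e-01] 0.209
skip [495.5 158. ] [ 630.1303294  -669.27931801   35.        ]
[[483.9, -324.9, 4.0], [557.7, -200.6, 15.0], [583.6, -425.9, 15.0], [420.2, -447.0, 15.0], [382.6, -225.2, 15.0]]
[[400.5, -233.4, 15.0], [568.4, -211.6, 15.0], [584.5, -415.9, 15.0], [425.9, -440.2, 15.0]]
```

View pics/top0z.png

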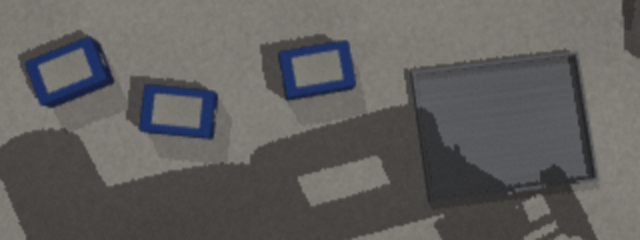

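```bash
cat >>h.py <<'E'
from scipy.spatial.transform import Rotation as Ro
def st():
    from workcell import sensors
    s=sensors.state();R=Ro.from_euler("xyz",s["ee_rot"],degrees=True).as_matrix()
    jy=np.arctan2(R[1,1],R[0,1])
    print("t",round(s["time_s"],2),"pos",np.round(s["ee_pos"],1),"jawyaw",round(jy,3),"F",np.round(s["force"],2),"w",round(s["gripper_width"],1),"q6",round(s["qpos"][5]),"tiltdown",R[:,0].round(3))
    return s,R
E
python3 -c "
from h import *
st()"
```

```text
t 0.6 pos [ 254.7 -515.5  214. ] jawyaw -1.112 F [0.14 0.62 0.33] w 91.2 q6 -1 tiltdown [ 0. -0. -1.]
```

play_rows(
  motion=[
    [0.015,0.04,0,0,1],
    [0.03,0.08,0,0.1,1],
    [0.045,0.12,0,0.2,1],
    [0.06,0.16,0,0.3,1],
    [0.075,0.2,0,0.4,1],
    [0.09,0.24,0,0.5,1],
    [0.105,0.275,0,0.6,1],
    [0.12,0.31,0,0.6,1],
  ],
)

```text
time_s: 1.27
ee_pos: [374.8, -203.6, 214.3]
ee_rot: [92.3, 89.9, -26.8]
force: [0.1, -0.1, -0.3]
gripper_width: 91.3
```

```bash
python3 -c "
from h import *
st()"
```

```text
t 1.27 pos [ 374.8 -203.6  214.3] jawyaw -0.509 F [ 0.05 -0.13 -0.34] w 91.3 q6 -1 tiltdown [ 0.001 -0.    -1.   ]
```

play_rows(
  motion=[
    [0.015,0.04,0,0.12,1],
    [0.03,0.08,0,0.24,1],
    [0.045,0.12,0,0.36,1],
    [0.06,0.16,0,0.48,1],
    [0.075,0.2,0,0.6,1],
    [0.09,0.24,0,0.72,1],
    [0.105,0.275,0,0.84,1],
    [0.12,0.31,0,0.9,1],
  ],
)

```text
time_s: 1.93
ee_pos: [495.0, 106.8, 214.3]
ee_rot: [69.9, 90.0, 2.4]
force: [0.7, -1.1, -0.6]
gripper_width: 91.1
```

play_rows(
  motion=[
    [0.015,0.035,0,0,1],
    [0.03,0.07,0,0,1],
    [0.045,0.1,0,0,1],
    [0.055,0.128,0,0,1],
    [0.055,0.128,0,0,1],
    [0.055,0.128,0,0,1],
    [0.055,0.128,0,0,1],
    [0.055,0.128,0,0,1],
  ],
)

```text
time_s: 2.6
ee_pos: [549.2, 231.3, 214.1]
ee_rot: [-51.6, 90.0, -119.5]
force: [0.5, 0.1, 0.1]
gripper_width: 91.5
```

```bash
cat >>h.py <<'E'
def wray(p,s,R,uv,z):
    f=p["fx"];d=(np.array(uv)-[p["cx"],p["cy"]])/np.array([p["fx"],p["fy"]]);th=np.hypot(*d)
    v=np.r_[d/th*np.sin(th),np.cos(th)] if th>1e-9 else np.array([0,0,1.])
    T=np.array(p["tool_from_camera"]);o=R@T[:3,3]+s["ee_pos"];v=R@T[:3,:3]@v
    return o+v*(z-o[2])/v[2]
def wproj(p,s,R,X):
    T=np.array(p["tool_from_camera"])
    c=((np.atleast_2d(X)-s["ee_pos"])@R-T[:3,3])@T[:3,:3]
    r=np.hypot(c[:,0],c[:,1]);th=np.arctan2(r,c[:,2])
    return np.c_[p["cx"]+p["fx"]*th*c[:,0]/r,p["cy"]+p["fy"]*th*c[:,1]/r]
E
cat > w.py <<'E'
import sys
from h import *
from workcell import grab_frame
s,R=st();p=grab_frame("wrist");n=sys.argv[1]
im=p["img"].copy()
for a in sys.argv[2:]:
    x,y,yaw=map(float,a.split(","))
    q=wproj(p,s,R,boxpts(x,y,yaw,60,90,50))
    for i,j in((1,3),(3,7),(7,5),(5,1)): cv2.line(im,tuple(int(k) for k in q[i]),tuple(int(k) for k in q[j]),(0,255,0),1)
cv2.imwrite(f"pics/{n}.png",im)
import pickle;pickle.dump((p,s,R),open(n+".pkl","wb"))
E
python3 w.py w1 550,234.4,.39 500.6,93.2,-.09
```

```text
t 2.6 pos [549.2 231.3 214.1] jawyaw 0.387 F [0.53 0.1  0.09] w 91.5 q6 0 tiltdown [-0. -0. -1.]
```

View pics/w1.png

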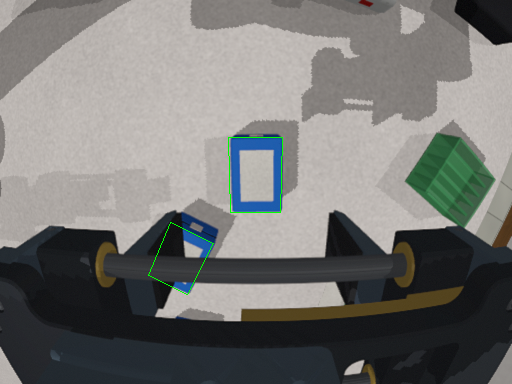

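play_rows(
  motion=[
    [0.0,0.002,-0.03,0,1],
    [0.0,0.002,-0.06,0,1],
    [0.0,0.002,-0.09,0,1],
    [0.0,0.002,-0.12,0,1],
    [0.0,0.002,-0.15,0,1],
    [0.0,0.002,-0.175,0,1],
    [0.0,0.002,-0.19,0,1],
    [0.0,0.002,-0.2,0,1],
  ],
  squeeze=25,
)

```text
time_s: 3.32
ee_pos: [548.5, 232.9, 12.3]
ee_rot: [-88.8, 89.8, -156.6]
force: [-0.2, 0.7, -0.4]
gripper_width: 91.2
```

play_rows(
  motion=[
    [0,0,0,0,1],
    [0,0,0,0,0.5],
    [0,0,0,0,0.5],
    [0,0,0,0,0.5],
    [0,0,0,0,0.5],
    [0,0,0,0,0.5],
    [0,0,0,0,0.5],
    [0,0,0,0,0.5],
  ],
)

```text
time_s: 3.98
ee_pos: [550.1, 234.6, 14.9]
ee_rot: [86.5, 89.9, 18.7]
force: [-0.6, -0.2, 5.4]
gripper_width: 60.1
```

play_rows(
  motion=[
    [0,0,0.006,0,0.4],
    [0,0,0.015,0,0.4],
    [0,0,0.025,0,0.4],
    [0,0,0.035,0,0.4],
    [0,0,0.045,0,0.4],
    [0,0,0.052,0,0.4],
    [0,0,0.055,0,0.4],
    [0,0,0.055,0,0.4],
  ],
)

```text
time_s: 4.65
ee_pos: [550.2, 234.7, 70.2]
ee_rot: [89.2, 89.9, 21.4]
force: [-0.1, -0.7, -0.9]
gripper_width: 59.9
```

play_rows(
  motion=[
    [0,0,0,0,0.4],
    [0,0,0,0,0.4],
    [0,0,0,0,0.4],
    [0,0,0,0,0.4],
    [0,0,0,0,0.4],
    [0,0,0,0,0.4],
    [0,0,0,0,0.4],
    [0,0,0,0,0.4],
  ],
)

```text
time_s: 5.32
ee_pos: [549.7, 234.4, 68.9]
ee_rot: [-117.9, 90.0, 174.3]
force: [-0.3, -0.1, -0.7]
gripper_width: 59.8
```

```bash
cat > wt.py <<'E'
from h import *
from workcell import grab_frame,sensors
import sys
f=[]
for i in range(8):
    p=grab_frame("scene");f.append(sensors.state()["force"])
f=np.array(f);print("F mean",f.mean(0).round(2),"sd",f.std(0).round(2));st()
cv2.imwrite(f"pics/{sys.argv[1]}.png",p["img"][60:320,80:400].repeat(2,0).repeat(2,1))
E
python3 wt.py lift1
```

```text
F mean [ 0.02 -0.06 -0.95] sd [0.27 0.46 0.35]
t 5.72 pos [549.6 234.4  69. ] jawyaw 0.388 F [-0.13  0.33 -0.91] w 59.9 q6 0 tiltdown [ 0.  0. -1.]
```

View pics/lift1.png

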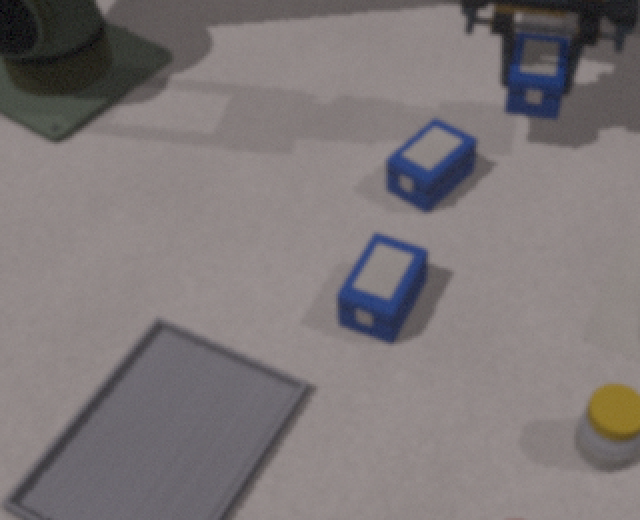

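play_rows(
  motion=[
    [0,0,-0.01,0,0.4],
    [0,0,-0.022,0,0.4],
    [0,0,-0.034,0,0.4],
    [0,0,-0.044,0,0.4],
    [0,0,-0.05,0,0.4],
    [0,0,-0.053,0,0.4],
    [0,0,-0.055,0,0.4],
    [0,0,-0.055,0,0.4],
  ],
)

```text
time_s: 6.38
ee_pos: [549.3, 234.3, 14.8]
ee_rot: [-89.1, 90.0, -156.9]
force: [-3.0, -1.9, 3.8]
gripper_width: 60.1
```

play_rows(
  motion=[
    [0,0,0,0,0.4],
    [0,0,0,0,1],
    [0,0,0,0,1],
    [0,0,0,0,1],
    [0,0,0,0,1],
    [0,0,0,0,1],
    [0,0,0,0,1],
    [0,0,0,0,1],
  ],
)

```text
time_s: 7.05
ee_pos: [549.7, 234.5, 13.9]
ee_rot: [65.7, 90.0, -2.0]
force: [0.5, 0.7, -1.6]
gripper_width: 91.1
```

play_rows(
  motion=[
    [0,0,0.02,0,1],
    [0,0,0.05,0,1],
    [0,0,0.09,0,1],
    [0,0,0.13,0,1],
    [-0.01,-0.03,0.15,-0.1,1],
    [-0.02,-0.06,0.16,-0.2,1],
    [-0.03,-0.09,0.16,-0.3,1],
    [-0.045,-0.12,0.16,-0.4,1],
  ],
)

```text
time_s: 7.72
ee_pos: [505.3, 113.5, 175.1]
ee_rot: [98.1, 89.8, 7.2]
force: [0.1, 0.1, -0.4]
gripper_width: 91.2
```

play_rows(
  motion=[
    [-0.004,-0.021,0,-0.08,1],
    [-0.004,-0.021,0,-0.08,1],
    [-0.004,-0.021,0,-0.08,1],
    [-0.004,-0.021,0,-0.08,1],
    [-0.004,-0.021,0,-0.08,1],
    [-0.004,-0.021,0,-0.08,1],
    [-0.004,-0.021,0,-0.08,1],
    [-0.004,-0.021,0,-0.08,1],
  ],
)

```text
time_s: 8.38
ee_pos: [500.8, 94.0, 173.8]
ee_rot: [-83.2, 90.0, -178.4]
force: [0.2, 0.5, -0.2]
gripper_width: 90.9
```

```bash
python3 w.py w2 550,234.4,.39 500.6,93.2,-.09
```

```text
t 8.38 pos [500.8  94.  173.8] jawyaw -0.091 F [ 0.17  0.52 -0.22] w 90.9 q6 15 tiltdown [-0. -0. -1.]
```

View pics/w2.png

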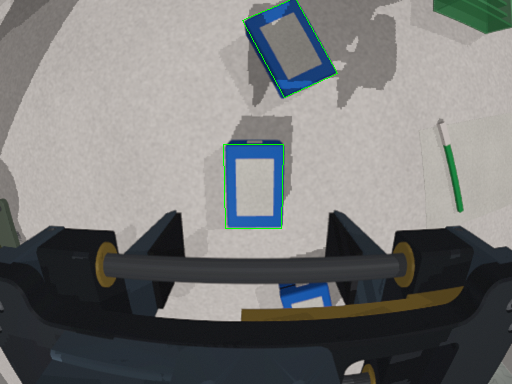

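play_rows(
  motion=[
    [0,0,-0.03,0,1],
    [0,0,-0.06,0,1],
    [0,0,-0.09,0,1],
    [0,0,-0.115,0,1],
    [0,0,-0.135,0,1],
    [0,0,-0.15,0,1],
    [0,0,-0.157,0,1],
    [0,0,-0.16,0,1],
  ],
)

```text
time_s: 9.1
ee_pos: [500.1, 93.5, 12.9]
ee_rot: [-75.1, 89.9, -170.4]
force: [0.1, -0.6, 0.2]
gripper_width: 91.7
```

play_rows(
  motion=[
    [0,0,0,0,1],
    [0,0,0,0,0.4],
    [0,0,0,0,0.4],
    [0,0,0,0,0.4],
    [0,0,0,0,0.4],
    [0,0,0,0,0.4],
    [0,0,0,0,0.4],
    [0,0,0,0,0.4],
  ],
)

```text
time_s: 9.77
ee_pos: [500.9, 93.5, 14.4]
ee_rot: [104.6, 90.0, 9.4]
force: [-0.8, 0.6, 3.8]
gripper_width: 59.9
```

play_rows(
  motion=[
    [0,0,0.006,0,0.4],
    [0,0,0.015,0,0.4],
    [0,0,0.025,0,0.4],
    [0,0,0.035,0,0.4],
    [0,0,0.045,0,0.4],
    [0,0,0.052,0,0.4],
    [0,0,0.055,0,0.4],
    [0,0,0.055,0,0.4],
  ],
)

```text
time_s: 10.43
ee_pos: [501.2, 93.5, 70.1]
ee_rot: [103.9, 89.9, 8.6]
force: [-0.5, -0.1, -1.1]
gripper_width: 59.7
```

play_rows(
  motion=[
    [0,0,0,0,0.4],
    [0,0,0,0,0.4],
    [0,0,0,0,0.4],
    [0,0,0,0,0.4],
    [0,0,0,0,0.4],
    [0,0,0,0,0.4],
    [0,0,0,0,0.4],
    [0,0,0,0,0.4],
  ],
)

```text
time_s: 11.1
ee_pos: [500.7, 93.4, 68.9]
ee_rot: [61.7, 90.0, -33.6]
force: [-0.1, -0.5, -1.0]
gripper_width: 59.8
```

```bash
python3 wt.py lift2
```

```text
F mean [ 0.41  0.25 -0.97] sd [0.64 0.36 0.5 ]
t 11.5 pos [500.6  93.5  69. ] jawyaw -0.092 F [ 0.28  0.41 -0.83] w 60.0 q6 15 tiltdown [ 0. -0. -1.]
```

View pics/lift2.png

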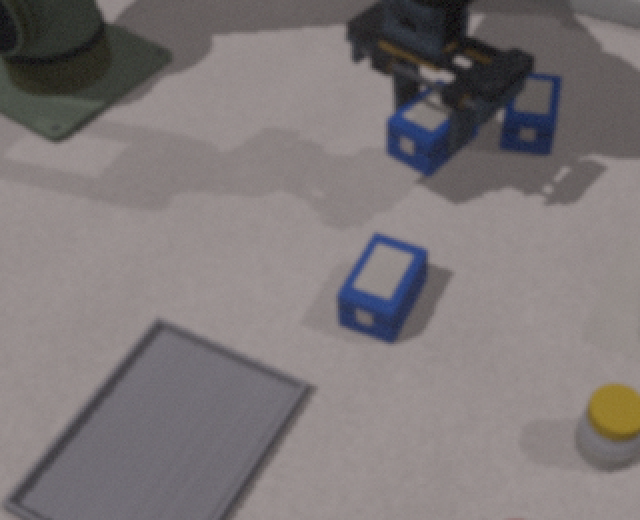

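Box 2 is lifted in the jaws (image ~430,130), also light (~1 N). I'll set it back.

play_rows(
  motion=[
    [0,0,-0.01,0,0.4],
    [0,0,-0.022,0,0.4],
    [0,0,-0.034,0,0.4],
    [0,0,-0.044,0,0.4],
    [0,0,-0.05,0,0.4],
    [0,0,-0.053,0,0.4],
    [0,0,-0.055,0,0.4],
    [0,0,-0.055,0,0.4],
  ],
)

```text
time_s: 12.17
ee_pos: [500.7, 93.5, 14.4]
ee_rot: [98.2, 90.0, 2.9]
force: [-0.5, -1.4, 0.6]
gripper_width: 59.9
```

play_rows(
  motion=[
    [0,0,0,0,0.4],
    [0,0,0,0,1],
    [0,0,0,0,1],
    [0,0,0,0,1],
    [0,0,0,0,1],
    [0,0,0,0,1],
    [0,0,0,0,1],
    [0,0,0,0,1],
  ],
)

```text
time_s: 12.83
ee_pos: [500.7, 93.4, 13.9]
ee_rot: [77.5, 90.0, -17.8]
force: [0.3, -0.1, 0.7]
gripper_width: 90.9
```

play_rows(
  motion=[
    [0,0,0.02,0,1],
    [0,0,0.05,0,1],
    [0,0,0.09,0,1],
    [0,0,0.13,0,1],
    [0.01,-0.035,0.15,0.07,1],
    [0.02,-0.07,0.16,0.14,1],
    [0.03,-0.105,0.16,0.21,1],
    [0.045,-0.14,0.16,0.28,1],
  ],
)

```text
time_s: 13.5
ee_pos: [545.7, -47.8, 175.4]
ee_rot: [73.4, 89.9, -5.6]
force: [0.0, 0.6, 0.2]
gripper_width: 91.0
```

play_rows(
  motion=[
    [0.01,-0.036,0,0,1],
    [0.01,-0.036,0,0,1],
    [0.01,-0.036,0,0,1],
    [0.01,-0.036,0,0,1],
    [0.01,-0.036,0,0,1],
    [0.01,-0.036,0,0,1],
    [0.01,-0.036,0,0,1],
    [0.01,-0.036,0,0,1],
  ],
)

```text
time_s: 14.17
ee_pos: [555.6, -81.6, 174.1]
ee_rot: [96.7, 90.0, 17.6]
force: [0.0, 0.5, 0.4]
gripper_width: 91.3
```

```bash
python3 w.py w3 555.4,-82.6,.188 500.6,93.2,-.09
```

```text
t 14.17 pos [555.6 -81.6 174.1] jawyaw 0.189 F [0.03 0.47 0.36] w 91.3 q6 -20 tiltdown [ 0.  0. -1.]
```

View pics/w3.png

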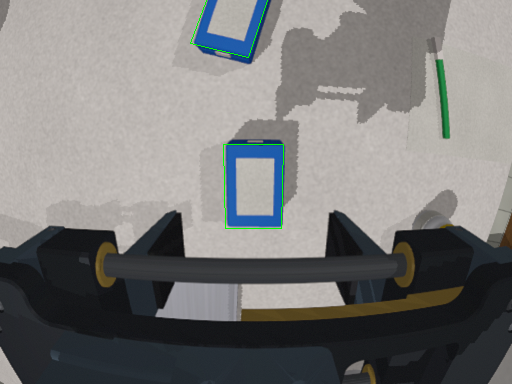

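play_rows(
  motion=[
    [0,0,-0.03,0,1],
    [0,0,-0.06,0,1],
    [0,0,-0.09,0,1],
    [0,0,-0.115,0,1],
    [0,0,-0.135,0,1],
    [0,0,-0.15,0,1],
    [0,0,-0.157,0,1],
    [0,0,-0.16,0,1],
  ],
  squeeze=35,
)

```text
time_s: 14.88
ee_pos: [555.0, -82.2, 12.9]
ee_rot: [-111.5, 89.9, 169.3]
force: [-0.7, 0.5, 0.1]
gripper_width: 91.0
```

play_rows(
  motion=[
    [0,0,0,0,1],
    [0,0,0,0,0.4],
    [0,0,0,0,0.4],
    [0,0,0,0,0.4],
    [0,0,0,0,0.4],
    [0,0,0,0,0.4],
    [0,0,0,0,0.4],
    [0,0,0,0,0.4],
  ],
)

```text
time_s: 15.55
ee_pos: [555.8, -82.6, 14.5]
ee_rot: [65.8, 90.0, -13.4]
force: [-0.9, -0.9, 4.5]
gripper_width: 59.8
```

play_rows(
  motion=[
    [0,0,0.006,0,0.4],
    [0,0,0.015,0,0.4],
    [0,0,0.025,0,0.4],
    [0,0,0.035,0,0.4],
    [0,0,0.045,0,0.4],
    [0,0,0.052,0,0.4],
    [0,0,0.055,0,0.4],
    [0,0,0.055,0,0.4],
  ],
)

```text
time_s: 16.22
ee_pos: [556.2, -82.6, 70.1]
ee_rot: [70.7, 89.9, -8.5]
force: [0.7, -0.7, -2.9]
gripper_width: 59.4
```

play_rows(
  motion=[
    [0,0,0,0,0.4],
    [0,0,0,0,0.4],
    [0,0,0,0,0.4],
    [0,0,0,0,0.4],
    [0,0,0,0,0.4],
    [0,0,0,0,0.4],
    [0,0,0,0,0.4],
    [0,0,0,0,0.4],
  ],
)

```text
time_s: 16.88
ee_pos: [555.6, -82.5, 68.9]
ee_rot: [-140.3, 90.0, 140.4]
force: [-0.6, 0.1, -4.1]
gripper_width: 59.8
```

```bash
python3 wt.py lift3
```

```text
F mean [-0.38 -0.14 -3.98] sd [0.36 0.38 0.48]
t 17.28 pos [555.7 -82.6  69. ] jawyaw 0.188 F [ 0.03 -0.07 -3.92] w 60.1 q6 -20 tiltdown [ 0. -0. -1.]
```

View pics/lift3.png

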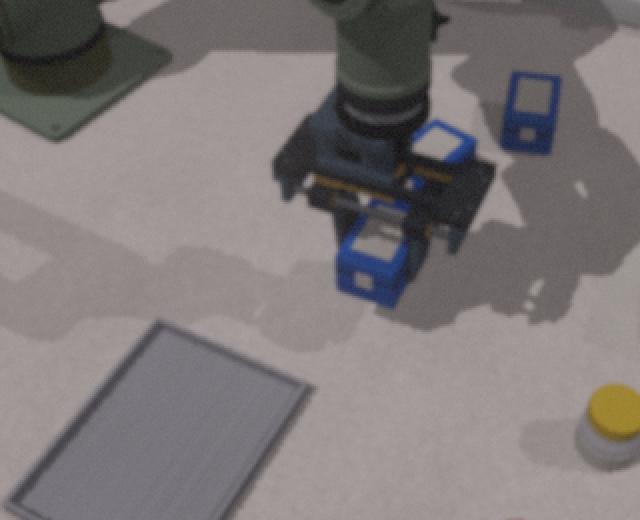

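play_rows(
  motion=[
    [0,0,-0.01,0,0.4],
    [0,0,-0.022,0,0.4],
    [0,0,-0.034,0,0.4],
    [0,0,-0.044,0,0.4],
    [0,0,-0.05,0,0.4],
    [0,0,-0.053,0,0.4],
    [0,0,-0.055,0,0.4],
    [0,0,-0.055,0,0.4],
  ],
)

```text
time_s: 17.95
ee_pos: [555.8, -82.6, 14.5]
ee_rot: [75.6, 90.0, -3.6]
force: [-0.2, -0.7, -4.6]
gripper_width: 59.9
```

play_rows(
  motion=[
    [0,0,0,0,0.4],
    [0,0,0,0,1],
    [0,0,0,0,1],
    [0,0,0,0,1],
    [0,0,0,0,1],
    [0,0,0,0,1],
    [0,0,0,0,1],
    [0,0,0,0,1],
  ],
)

```text
time_s: 18.62
ee_pos: [555.7, -82.6, 14.0]
ee_rot: [79.3, 90.0, 0.0]
force: [-0.2, 1.1, 0.7]
gripper_width: 90.8
```

play_rows(
  motion=[
    [0,0,0,0,1],
    [0,0,0,0,0.4],
    [0,0,0,0,0.4],
    [0,0,0,0,0.4],
    [0,0,0,0,0.4],
    [0,0,0,0,0.4],
    [0,0,0,0,0.4],
    [0,0,0,0,0.4],
  ],
)

```text
time_s: 19.28
ee_pos: [555.8, -82.5, 14.0]
ee_rot: [81.2, 90.0, 2.0]
force: [0.3, -0.6, -0.3]
gripper_width: 59.7
```

play_rows(
  motion=[
    [0,0,0.006,0,0.4],
    [0,0,0.015,0,0.4],
    [0,0,0.03,0,0.4],
    [0,0,0.045,0,0.4],
    [0,0,0.06,0,0.4],
    [0,0,0.07,0,0.4],
    [0,0,0.078,0,0.4],
    [0,0,0.08,0,0.4],
  ],
)

```text
time_s: 19.95
ee_pos: [556.3, -82.6, 95.5]
ee_rot: [70.3, 89.9, -9.0]
force: [0.6, -0.7, -4.3]
gripper_width: 59.9
```

play_rows(
  motion=[
    [-0.002,-0.007,0,0,0.4],
    [-0.006,-0.02,0,-0.01,0.4],
    [-0.011,-0.04,0,-0.02,0.4],
    [-0.018,-0.063,0,-0.03,0.4],
    [-0.025,-0.086,0,-0.04,0.4],
    [-0.031,-0.108,0,-0.05,0.4],
    [-0.036,-0.124,0,-0.06,0.4],
    [-0.038,-0.132,0,-0.075,0.4],
  ],
)

```text
time_s: 20.62
ee_pos: [515.7, -217.3, 92.9]
ee_rot: [-92.7, 89.9, -176.5]
force: [0.7, -0.5, -4.6]
gripper_width: 59.7
```

play_rows(
  motion=[
    [-0.002,-0.007,0,0,0.4],
    [-0.006,-0.02,0,0,0.4],
    [-0.011,-0.04,0,0,0.4],
    [-0.018,-0.063,0,0,0.4],
    [-0.024,-0.084,0,0,0.4],
    [-0.028,-0.1,0,0,0.4],
    [-0.031,-0.11,0,0,0.4],
    [-0.031,-0.11,0,0,0.4],
  ],
)

```text
time_s: 21.28
ee_pos: [486.1, -326.4, 93.7]
ee_rot: [-13.3, 90.0, -96.9]
force: [0.9, -0.1, -4.0]
gripper_width: 59.7
```

```bash
python3 w.py w4; python3 - <<'E'
from h import *
from workcell import grab_frame
for n in("top","scene"):
    p=grab_frame(n);im=p["img"].copy()
    B=boxpts(487,-325,.115,170,220,15)
    q=proj(p,B)*1
    for i,j in((1,3),(3,7),(7,5),(5,1)): cv2.line(im,tuple(int(round(k)) for k in q[i]),tuple(int(round(k)) for k in q[j]),(0,255,0),1)
    c=q.mean(0).astype(int);im=im[max(0,c[1]-90):c[1]+90,max(0,c[0]-120):c[0]+120]
    cv2.imwrite(f"pics/tray_{n}.png",cv2.resize(im,None,fx=3,fy=3))
E
```

```text
t 21.28 pos [ 486.1 -326.4   93.7] jawyaw 0.112 F [ 0.86 -0.1  -3.98] w 59.7 q6 -41 tiltdown [-0.    -0.001 -1.   ]
```

View pics/w4.png

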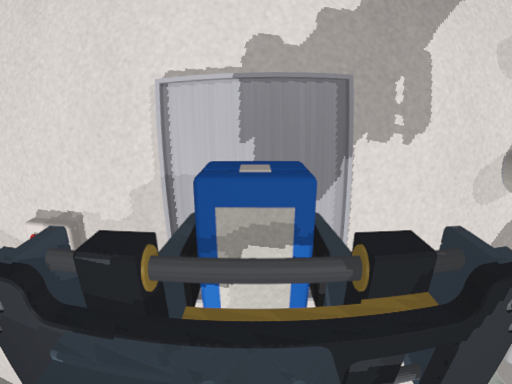

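View pics/tray_top.png

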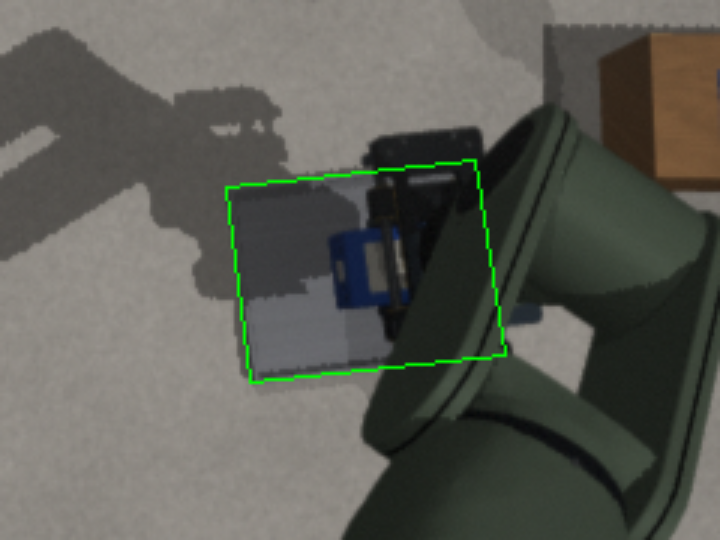

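View pics/tray_scene.png

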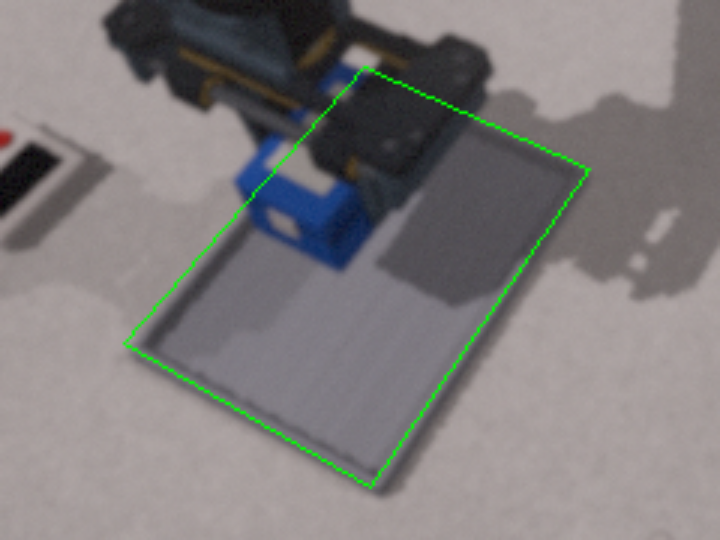

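play_rows(
  motion=[
    [0,0,-0.008,0,0.4],
    [0,0,-0.02,0,0.4],
    [0,0,-0.034,0,0.4],
    [0,0,-0.048,0,0.4],
    [0,0,-0.06,0,0.4],
    [0,0,-0.069,0,0.4],
    [0,0,-0.074,0,0.4],
    [0,0,-0.0755,0,0.4],
  ],
)

```text
time_s: 22.1
ee_pos: [486.6, -323.7, 18.0]
ee_rot: [-143.2, 89.9, 133.3]
force: [-2.1, 2.6, 3.6]
gripper_width: 59.9
```

play_rows(
  motion=[
    [0,0,0,0,0.4],
    [0,0,0,0,0.4],
    [0,0,0,0,0.4],
    [0,0,0,0,0.65],
    [0,0,0,0,0.9],
    [0,0,0,0,0.95],
    [0,0,0,0,0.95],
    [0,0,0,0,0.95],
  ],
)

```text
time_s: 22.77
ee_pos: [487.0, -324.9, 19.0]
ee_rot: [50.9, 89.9, -32.6]
force: [0.0, 1.1, -0.0]
gripper_width: 83.7
```

play_rows(
  motion=[
    [0,0,0.01,0,0.95],
    [0,0,0.03,0,0.95],
    [0,0,0.06,0,0.95],
    [0,0,0.09,0,0.95],
    [0,0,0.12,0,0.95],
    [-0.01,-0.03,0.15,0,0.95],
    [-0.03,-0.06,0.17,0,0.95],
    [-0.05,-0.09,0.18,0,0.95],
  ],
)

```text
time_s: 23.43
ee_pos: [437.7, -416.0, 203.3]
ee_rot: [39.8, 89.6, -43.6]
force: [0.5, -0.8, 1.4]
gripper_width: 87.2
```

play_rows(
  motion=[
    [-0.01,-0.04,0.0,0,0.95],
    [-0.03,-0.07,0.0,0,0.95],
    [-0.05,-0.1,0.0,0,0.95],
    [-0.07,-0.12,0.0,0,0.95],
    [-0.08,-0.12,0.0,0,0.95],
    [-0.08,-0.12,0.0,0,0.95],
    [-0.08,-0.12,0.0,0,0.95],
    [-0.08,-0.12,0.0,0,0.95],
  ],
)

```text
time_s: 24.1
ee_pos: [357.6, -533.6, 199.0]
ee_rot: [83.3, 89.9, -0.2]
force: [-0.1, 0.2, -0.1]
gripper_width: 86.7
```

```bash
python3 - <<'E'
from h import *
from workcell import grab_frame
st()
for n in("top","scene"):
    p=grab_frame(n);im=p["img"].copy()
    for a,z in (((486.5,-325.5,.113),4),((555.4,-82.6,.188),0),((550,234.4,.39),0),((500.6,93.2,-.09),0)):
        q=proj(p,boxpts(*a,60,90,50,z))
        if z==0 and abs(a[1]+82.6)<1: continue
        for i,j in((1,3),(3,7),(7,5),(5,1)): cv2.line(im,tuple(int(round(k)) for k in q[i]),tuple(int(round(k)) for k in q[j]),(0,255,0),1)
    im=im[80:380,90:450] if n=="scene" else im[130:290,100:440]
    cv2.imwrite(f"pics/end_{n}.png",cv2.resize(im,None,fx=2,fy=2))
    if n=="top":
        for h in hulls(p):
            c=(h.max(0)+h.min(0))/2
            if c[0]>430: continue
            X=ray(p,c,35);z=4 if c[0]>300 else 0
            r=fit([(p,h)],X[:2],z0=z);print(c,r.x.round(3),round(r.fun,3))
E
```

```text
t 24.1 pos [ 357.6 -533.6  199. ] jawyaw 0.114 F [-0.12  0.17 -0.14] w 86.7 q6 -64 tiltdown [ 0.001 -0.    -1.   ]
[363.5 212. ] [ 4.86220e+02 -3.24642e+02  1.11000e-01] 0.044
[198.5 205. ] [ 5.00584e+02  9.29960e+01 -9.10000e-02] 0.044
[144. 186.] [5.48788e+02 2.33939e+02 3.92000e-01] 0.051
```

View pics/end_top.png

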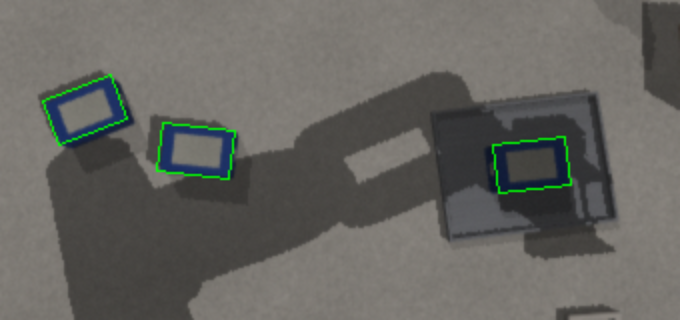

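View pics/end_scene.png

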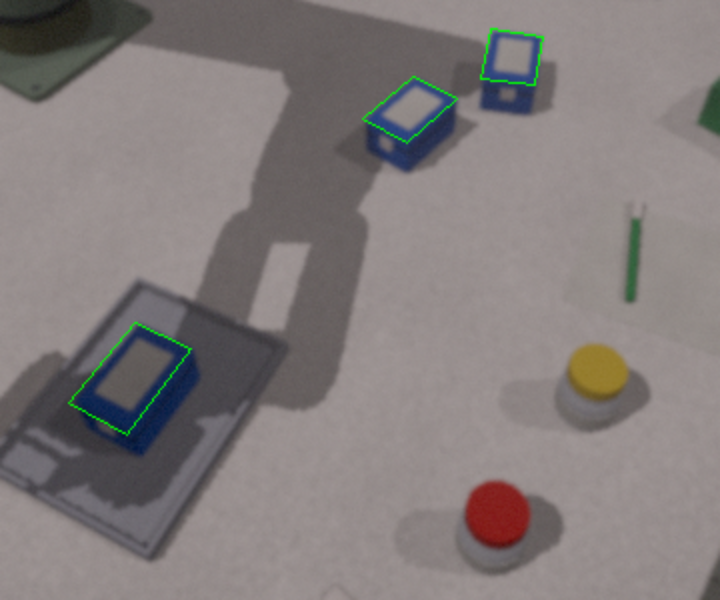

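The heavy box sits flat in the middle of the tray (end_top ~532,165). Boxes 1 and 2 are within about 1 mm of where they started.

```bash
python3 -c "
from workcell import job_done
print(job_done())"
```

```text
the job is handed in; nothing more can be done
None
```

The heavy box was box_3. It now sits flat and upright near the middle of the steel tray, and I handed the job in at about 24 s.

- **Weighing:** I lifted box_1, box_2 and box_3 in that order, about 5.5 cm each, and set each one back before going on. The downward force on the wrist was about 0.95 N for box_1, 0.97 N for box_2 and 4.0 N for box_3. I then gripped box_3 again and moved it to the tray.
- **Final check:** The last camera pictures put box_3 at about (486, -325) mm, turned 0.11 rad, in line with the tray. Box_2 is within 0.2 mm of where it started and box_1 within about 1.2 mm. The gripper was clear of everything.
- **Disagreements:** The oblique camera alone put the boxes 3 to 7 mm away from the top camera, because dark sides were missing from its blue mask. I used the top camera's positions, and the wrist camera confirmed them before each grasp. The force reading showed about 4 to 5 N of brief upward force when the jaws closed for the first grip on each box. No other check failed.

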